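Change the cartridge of a washbasin mixer tap

TASK

Change this tap's cartridge: pull the worn brown one out of the tap and drop it into the grey scrap tub, then put the new white one into the bore, turned so that its red key slips down the keyway. Push it fully home against the springs until its collar sits on the rim, as you would while someone screws on the nut, and finish holding it pressed down there: do not let go. Leave the other things on the counter where they are.

Things in the scene. Friction and masses are not known exactly. Their poses are not given: they have to be found in the camera images.
- faucet: Mixer tap, fixed to the white counter behind the oval bowl; lever and bonnet nut are off. Chrome body 54 mm across; spout 145 mm long along the tap's own -x, over the bowl, its top 75 mm up. On top an open brass neck 46 mm across, its rim 95 mm above the counter. Keyway on the tap's own +x side, away from the spout. Origin: on the counter, on the bore's axis; z up. Turned up to 0.4 rad.
- rim (a point): Centre of the mouth of the tap's bore, level with the neck's rim; axes as the tap's. The bore is 30 mm across with a short bevel at its mouth; the keyway is a straight slot 8.6 mm wide cut through the neck's wall from the rim down, on its +x side.
- seat (a joint): How far the sprung rubber seats in the bore are pushed down (m). At 0 their top is 32 mm below the rim, so that a cartridge left alone rests with its collar 4 mm above the rim; at 0.004 the collar is on the rim: home. The springs push up with about 4 N at 0 and 11 N at 0.004, and lift the cartridge again when it is let go.
- old: The worn cartridge, brown with scale, 90 g, at the start standing loosely in the tap's bore on the seats with its key in the keyway; it lifts straight out by about 40 mm. Same shape as the new one. Origin: centre of the barrel's underside; z up along the stem; x towards the key.
- old_collar (a point): On the worn cartridge's axis, in the plane of the collar's underside, 36 mm above its origin.
- old_stem (a point): On the worn cartridge's axis, the height to grip its square stem, 63 mm above its origin; axes as the cartridge's.
- new: New cartridge, white, brass stem, about 90 g, upright on its barrel on the dark blue mat. Barrel 28 mm across, 36 mm long (its lowest 6 mm tapers to 20 mm), then a collar 42 mm across, 5 mm thick, then the stem; 75 mm in all. A red key, 6 mm wide, stands 3.5 mm out of the barrel's side, from 12 mm above the underside up to the collar. Origin: centre of the underside; z up; x towards the key.
- new_collar (a point): On the new cartridge's axis, in the plane of the collar's underside, 36 mm above its origin. A red bar on top of the collar shows from above where the key is. If the key is turned wrongly the barrel enters 12 mm, then the key stands on the rim.
- new_stem (a point): On the new cartridge's axis, 63 mm above its origin: where to grip the square stem, 12 x 12 mm, 34 mm tall from the collar's top, its flats facing the cartridge's x and y. Its top is 12 mm above this point, the collar's top 22 mm below. Axes as the cartridge's.
- scrap: Grey open plastic tub for scrap, loose, 170 mm (its x) by 220 mm (its y), 90 mm high, walls and floor 4 mm. Origin: centre of its underside. It stands on one side of the bowl and the mat with the new parts on the other; which is where changes.
- nut: The tap's chrome bonnet nut, a ring 57 mm across and 18 mm high, lying on the mat (4 mm thick). Origin: centre of its underside. To be left alone.
- handle: The tap's chrome lever handle, a dome 50 mm across and 34 mm high with a thin lever 95 mm out along its x, up to 52 mm high, on the mat. Origin: centre of the dome's underside. To be left alone.
- wrench: Steel spanner, 200 mm long along its x, 8 mm thick, lying on the counter behind the tap. Origin: centre of its underside. To be left alone.
- screwdriver: Screwdriver with an orange handle, 190 mm long along its x, 26 mm thick, lying on the counter behind the tap. Origin: centre of its underside. To be left alone.
- soap: Amber soap bottle with a white pump, 62 mm across, 175 mm high, on the counter behind the tap. Origin: centre of its underside. To be left alone.
- cup: Blue ceramic cup with two toothbrushes, 72 mm across, 95 mm high (brushes to 190 mm), on the counter behind the tap. Origin: centre of its underside. To be left alone.
Not all that is in view belongs to the job. What is shaped like the new but orange or purple is not meant.

How it is judged:
By the outcome, as a careful person would: the job done as asked, in the order asked, and still so for the second after the job is handed in, while the arm keeps its last pose, push and grip.
It also fails if it takes over 59 s, if anything falls off the work surface, if the arm or the gripper's body presses on something with over 40 N, if the wrist force passes 120 N, or if a joint passes its speed limit or range.

ROBOT

A 6-joint arm with a two-finger parallel gripper is mounted at the origin on the work surface. World frame = base frame: x ahead of the robot, y to its left, z up, the work surface at z = 0. Lengths are in mm, angles in rad, forces in N, time in s.
With the tool pointing down it reaches from about 350 to 975 mm from the base axis. Payload 7.1 kg.
Tool frame: the origin (TCP) lies on the front face of the gripper's body, between the roots of the fingers; the fingertips stand 80 mm ahead of it and the grasp point (between the pads) lies 61 mm ahead of it (env.tips_ahead is the distance from the TCP to the fingertips, in mm); z points along the fingers, y is the line along which they close (so a half turn about z gives the same grasp; the last joint's range is limited). The gripper opens to 88 mm and grips with 3 to 60 N. Pads are 20 mm wide; open, the fingers measure 115 mm over their backs; the gripper's body (75 mm by 178 mm) begins 61 mm behind the grasp point.
Start: joints at [1.212, 0.423, 1.63, -0, 1.089, -0.019], TCP at [208.28, 589.258, 302.675] pointing down, gripper open.
Joint ranges: [-3, 3], [-0.9, 2.11], [0.09, 2.58], [-1.31, 4.45], [0.11, 2.69], [-2.54, 2.54]. Speed limits (rad/s): [2.39, 2.39, 3.01, 3.14, 3.14, 3.14].

INTERFACE

Orientations are given as a unit quaternion [x, y, z, w].
In Python, from station import env, set_gripper, viewer, workorder gives the robot as it stands. Calls block until the motion is done:
- env.reach(position, orientation): joint-space move of the TCP to a pose.
- env.move_l(position, rot=None, rate=150, f_stop=None): straight line of the TCP; rot=None keeps the orientation; rate is the mean speed in mm/s. With f_stop (N) it stops when the force on the tool has changed by that much, and returns True; else False.
- env.move_joints(angles): joint-space move.
- set_gripper(opening): finger opening in mm; the grip force is fixed at half the most; returns when the fingers have stopped.
- env.hold(seconds).
- env.ik(position, orientation): joint angles nearest the present ones, or None.
- env.read_state(): the state.
- viewer.camera(name): name is "scene" or "top"; returns the picture (400x640x3 uint8, blue, green, red); there is no depth.
- viewer.camera_params(name): a dict with "fx", "fy", "cx", "cy" (pixels), "pose" (4x4, takes a point from camera to world coordinates). Camera axes: x right, y up, looking along -z (the intrinsics and any distortion apply to the point x, -y, -z); pixel columns grow to the right and rows downward; lengths in mm; the calibration is good to about 2 mm. A picture is of the moment at which its call begins. camera_params takes no time and is no camera call.
A pose or a line that the arm cannot do raises env.IKError and nothing moves.
- workorder.sign_off(): hands the job in; it is judged then, once.
The state is a dict: "time_s": time; "qpos": joint angles; "dq": joint speeds; "tau": joint torques, N m; "tool_pos": TCP position; "orientation": TCP orientation; "force": force on the tool from outside, world axes, zero at the start; "wrist_torque": the same for the moment, N m; "width": finger opening in mm; "grip_force": force on a finger pad.
Only numpy, scipy, OpenCV 4.12 (cv2) and the standard library are available. Lean on these libraries where they do the work, as an engineer would, in place of code of your own. Each camera call takes 0.05 s, during which the arm holds its last target. There are 200 camera calls.

## Working session

There is one attempt and no reset: what is moved stays moved. The work goes in short steps, each a Python script; the robot and the scene stay as the last script left them, time stands still between calls to the robot, and variables do not carry over. Pictures are saved under pics/ and viewed, at most 10 in all, crops included, and the job is handed in when it is done.

```bash
ls; mkdir -p pics; python3 - <<'E'
from station import env, viewer
import cv2, numpy as np
np.set_printoptions(precision=3,suppress=True)
for n in("scene","top"):
    cv2.imwrite(f"pics/{n}0.png",viewer.camera(n)); print(n,viewer.camera_params(n))
s=env.read_state(); print(s)
E
```

```text
pics
scene {'fx': 388.22551601799586, 'fy': 388.22551601799586, 'cx': 327.2663269381137, 'cy': 200.47207093418777, 'pose': array([[  -0.43 ,   -0.677,    0.598, 1198.184],
       [   0.903,   -0.322,    0.285,  308.52 ],
       [   0.   ,    0.662,    0.75 ,  874.44 ],
       [   0.   ,    0.   ,    0.   ,    1.   ]])}
top {'fx': 402.97470153893096, 'fy': 402.97470153893096, 'cx': 317.47343646619805, 'cy': 200.2789913630484, 'pose': array([[  -0.027,    0.993,   -0.114,  420.102],
       [  -0.999,   -0.029,   -0.022,  -14.709],
       [  -0.025,    0.114,    0.993, 1380.105],
       [   0.   ,    0.   ,    0.   ,    1.   ]])}
{'time_s': 0.1, 'qpos': array([ 1.212,  0.424,  1.631,  0.   ,  1.089, -0.019]), 'dq': array([-0.001, -0.001, -0.001,  0.001,  0.002,  0.001]), 'tau': array([ -0.001, -54.561, -27.433,   0.065,   0.019,  -0.   ]), 'tool_pos': array([208.174, 588.927, 302.01 ]), 'orientation': array([ 0.169,  0.986, -0.001, -0.   ]), 'force': array([0.191, 0.279, 0.188]), 'wrist_torque': array([0.001, 0.014, 0.008]), 'grip_force': 0.0, 'width': 88.18961089911811}
```

View pics/scene0.png

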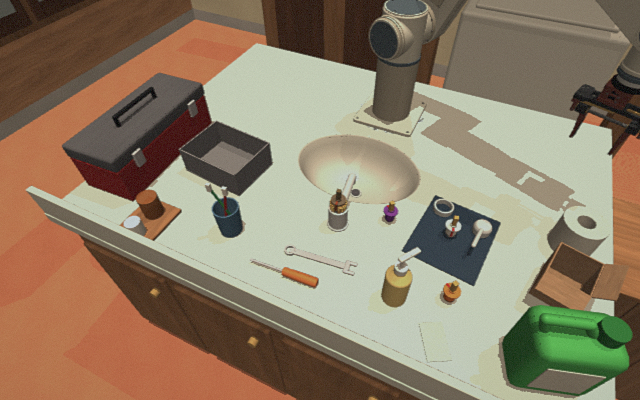

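View pics/top0.png

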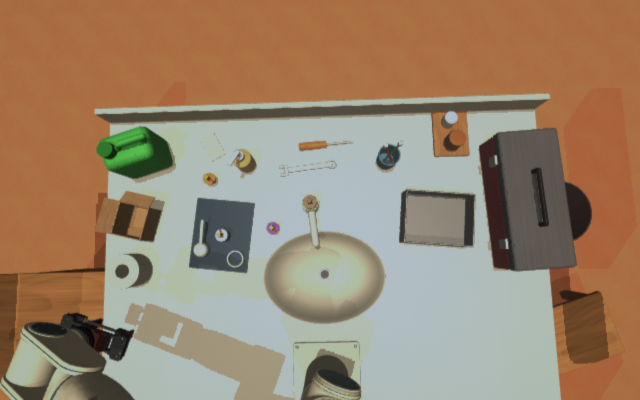

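Cartridge-shaped things:
- On the mat: white, top (222,235), scene (453,228). It matches the description, so I choose this one.
- Not meant: purple at top (273,228), scene (391,212); orange at top (210,179), scene (452,291).
- In the tap: brown, top (311,202), scene (338,200). This is the old one.

The tub is at top (437,219). I'll check the choice in one close crop.

```bash
python3 - <<'E'
import cv2, numpy as np
t=cv2.imread("pics/top0.png");s=cv2.imread("pics/scene0.png")
def c(i,u,v,w=25,k=8): return cv2.resize(i[v-w:v+w,u-w:u+w],None,fx=k*.75,fy=k*.75,interpolation=cv2.INTER_CUBIC)
def g(im,u,v):
    for d in range(-20,21,10):
        p=int((d+25)*6+3)
        cv2.putText(im,str(u+d),(p-8,10),0,.35,(0,0,255),1);cv2.putText(im,str(v+d),(0,p),0,.35,(0,0,255),1)
        cv2.line(im,(p,12),(p,18),(0,0,255),1);cv2.line(im,(24,p),(30,p),(0,0,255),1)
    return im
L=[(t,222,235),(t,311,205),(s,453,225),(s,338,205)]
L=[g(c(*a),a[1],a[2]) for a in L]
cv2.imwrite("pics/crop1.png",np.vstack([np.hstack(L[:2]),np.hstack(L[2:])]))
E
```

```text
(no output)
```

View pics/crop1.png

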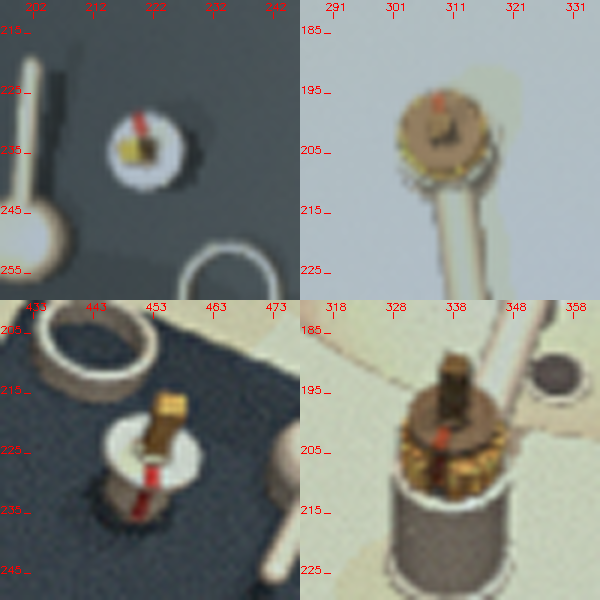

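```bash
cat > h.py <<'E'
from station import env, set_gripper, viewer, workorder
import cv2, numpy as np
from scipy.spatial.transform import Rotation as R
np.set_printoptions(precision=3,suppress=True)
P={n:viewer.camera_params(n) for n in("scene","top")}
def w(n,u,v,z):
    p=P[n];T=p["pose"];d=T[:3,:3]@np.array([(u-p["cx"])/p["fx"],-(v-p["cy"])/p["fy"],-1.]);o=T[:3,3]
    return (o+d*(z-o[2])/d[2])[:2]
def pix(n,q):
    p=P[n];T=p["pose"];c=T[:3,:3].T@(np.asarray(q,float)-T[:3,3])
    return np.array([p["cx"]+p["fx"]*c[0]/-c[2],p["cy"]-p["fy"]*c[1]/-c[2]])
def down(yaw): # tool x-axis at world angle yaw, z down
    return (R.from_euler('z',yaw)*R.from_quat([1,0,0,0])).as_quat()
def st(m=""):
    s=env.read_state();print(m,round(s["time_s"],2),"pos",s["tool_pos"],"F",s["force"],"w",round(s["width"],1),"g",round(s["grip_force"],1));return s
E
python3 - <<'E'
from h import *
a=lambda d:np.arctan2(d[1],d[0])
for m,L in {"new":[("top",220.9,234.6,45),("scene",452.9,225.1,45),("scene",456.1,217.1,79),("top",218.2,234.6,79)],
 "newbar":[("top",219.9,230.3,46),("scene",452.9,229.2,46)],
 "old":[("top",309.3,202.1,104),("scene",338.1,198.8,104),("scene",338.4,189.1,138)],
 "oldbar":[("top",308.6,196.6,105),("scene",336.4,202.4,105)],
 "spout end":[("top",317,244,75)],
 "tub corners(rim)":[("top",404,190,90),("top",474,190,90),("top",473,247,90),("top",401,245,90)],
 "nut":[("top",235,259,22)],"handle":[("top",200.5,249,38)],"purple":[("top",273,228,45)],"bowl":[("top",264,277,0)]}.items():
    print(m,*[w(*l) for l in L])
# for the actual aim
print("angle new",[a(w(n,*p)-w(n,*q)) for n,p,q in (("top",(219.9,230.3,46),(220.9,234.6,45)),("scene",(452.9,229.2,46),(452.9,225.1,45)))])
print("angle old",[a(w(n,*p)-w(n,*q)) for n,p,q in (("top",(308.6,196.6,105),(309.3,202.1,104)),("scene",(336.4,202.4,105),(338.1,198.8,104)))])
E
```

```text
new [468.544 338.636] [471.198 337.819] [470.891 337.926] [467.551 338.436]
newbar [482.858 341.728] [485.844 341.059]
old [561.97   39.568] [566.286  39.407] [563.105  38.037]
oldbar [579.576  41.331] [580.589  40.963]
spout end [428.735  19.296]
tub corners(rim) [ 593.695 -265.404] [ 586.969 -488.259] [ 406.063 -472.376] [ 418.357 -247.001]
nut [386.451 297.078]
handle [422.83  408.821]
purple [485.623 164.707]
bowl [323.    203.639]
angle new [np.float64(0.21270188543863214), np.float64(0.21776501545257437)]
angle old [np.float64(0.09976337092022898), np.float64(0.10834185327482067)]
```

Both cameras agree: new is at about (470,338) with yaw 0.21, and old at about (564,39) with yaw about 0.12. The tub centre is about (501,-368). Next I grip the old one.

```bash
python3 - <<'E'
from h import *
set_gripper(40)
q=down(.12+np.pi/2)
print(env.ik([563.8,39,250],q))
env.reach([563.8,39,250],q); s0=st("above")
print(env.move_l([563.8,39,188],rate=80,f_stop=8)); st("down")
set_gripper(0); s=st("grip"); print(s["wrist_torque"]-s0["wrist_torque"])
cv2.imwrite("pics/g1.png",viewer.camera("scene")[120:270,240:440].repeat(4,0).repeat(4,1))
E
```

```text
[ 0.048  0.404  1.804 -0.     0.934 -0.072]
above 3.32 pos [563.836  39.798 250.089] F [ 0.065  0.61  -0.411] w 40.0 g 0.0
False
down 4.24 pos [564.1    38.985 188.275] F [-0.721 -0.08   1.053] w 40.1 g 0.0
grip 4.79 pos [563.941  39.001 188.245] F [-0.232 -0.359  2.515] w 11.6 g 30.0
[-0.016  0.066  0.045]
```

View pics/g1.png

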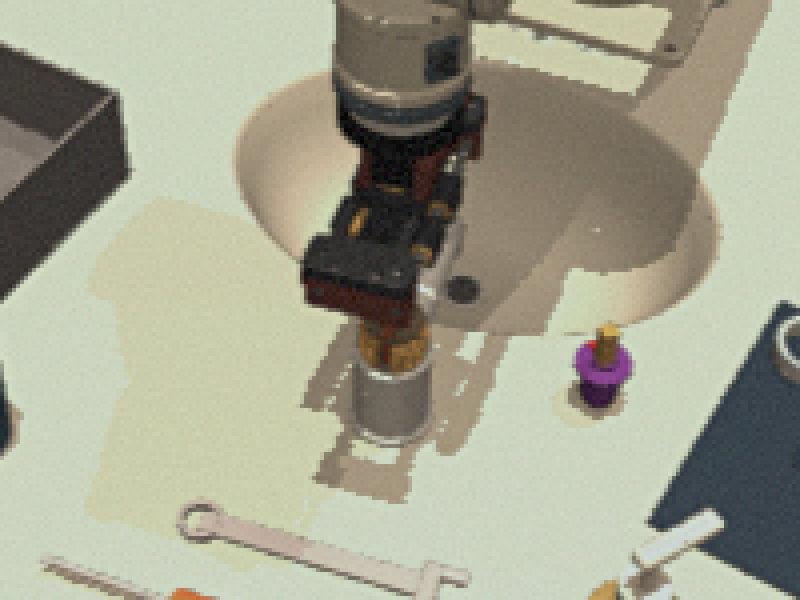

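Gripped: width 11.6 mm with almost no side force. While it is still in the bore I'll use the held cartridge to feel where the bore centre and keyway yaw are.

```bash
cat >> h.py <<'E'
def probe(p,yaw,d,q):
    """feel both walls along unit vector d; returns centre offset along d"""
    r=[]
    for s in(1,-1):
        hit=env.move_l(list(np.array(p)+s*2.5*np.r_[d,0]),rate=12,f_stop=5); S=env.read_state()
        r.append((S["tool_pos"][:2]-p[:2])@d); print("hit",hit,r[-1],S["force"])
        env.move_l(list(p),rate=30)
    return sum(r)/2
def twist(p,yaw):
    for a in(-.12,-.06,0,.06,.12):
        env.move_l(list(p),down(yaw+a),rate=60); S=env.read_state()
        z=R.from_quat(S["orientation"]).as_matrix()[:2,0]
        print("yaw",np.arctan2(z[1],z[0])-np.pi/2,"Mz",S["wrist_torque"],S["force"])
E
python3 - <<'E'
from h import *
p=np.array([563.9,39,188.]);y=.12+np.pi/2
c,s=np.cos(.12),np.sin(.12);dx=np.array([c,s]);dy=np.array([-s,c])
ox=probe(p,y,dx,None);print("ox",ox)
p[:2]+=ox*dx; env.move_l(list(p),rate=30)
twist(p,y); env.move_l(list(p),down(y),rate=60)
st()
E
```

```text
hit False 1.9112672754194688 [-4.187 -1.221  4.524]
hit True -0.8872253773983366 [0.518 0.127 2.276]
ox 0.512020949010566
yaw 0.0027737030268237817 Mz [0.566 0.423 0.015] [-0.568  3.189  1.549]
yaw 0.06045857456116632 Mz [ 0.199  0.206 -0.003] [-0.486  1.074  2.856]
yaw 0.11838745196647671 Mz [ 0.068  0.067 -0.015] [0.188 1.243 2.8  ]
yaw 0.17750269138387087 Mz [-0.014 -0.091  0.028] [0.506 0.403 2.485]
yaw 0.23725509896768116 Mz [-0.637 -0.352  0.019] [ 2.369 -2.822  2.951]
 7.75 pos [564.419  39.059 188.027] F [ 0.605 -1.232  2.221] w 12.0 g 30.0
```

```bash
python3 - <<'E'
from h import *
p=[564.1,39,188.]
set_gripper(30); env.reach(p,down(.125)); st("rot")
set_gripper(0); st("grip y")
for dy in(-1.6,-.8,0,.8,1.6):
    env.move_l([p[0]-.125*dy,p[1]+dy,188],rate=25); env.hold(.1); s=st(f"dy {dy}"); print(s["wrist_torque"])
env.move_l(p,rate=30); st()
E
```

```text
rot 9.66 pos [564.112  39.001 188.006] F [0.529 0.415 0.167] w 30.1 g 0.0
grip y 10.08 pos [564.11   39.013 188.004] F [-0.6   -0.289 -0.705] w 11.7 g 30.0
dy -1.6 10.43 pos [564.237  37.923 188.045] F [-0.439  5.05   0.768] w 11.7 g 30.0
[ 1.036  0.256 -0.069]
dy -0.8 10.78 pos [564.212  38.128 188.009] F [0.08  0.549 0.488] w 11.9 g 30.0
[0.325 0.169 0.024]
dy 0 11.13 pos [564.139  38.809 188.012] F [ 0.142 -0.909  0.31 ] w 11.8 g 30.0
[-0.171  0.122  0.009]
dy 0.8 11.48 pos [564.013  39.786 187.993] F [ 0.145 -0.897  0.69 ] w 11.6 g 30.0
[-0.155  0.107  0.035]
dy 1.6 11.83 pos [563.949  40.343 188.015] F [-0.284 -3.037  0.226] w 11.7 g 30.0
[-0.861  0.048 -0.025]
 12.08 pos [564.082  39.189 188.004] F [ 0.646 -0.18   0.462] w 11.9 g 30.0
```

```bash
python3 - <<'E'
from h import *
q=down(.125)
env.move_l([564.1,39.1,265],rate=150); st("lift")
env.reach([501,-368,265],q); env.move_l([501,-368,152],rate=200,f_stop=15); st("in tub")
set_gripper(40); env.move_l([501,-368,265],rate=250); st("out")
cv2.imwrite("pics/t1.png",viewer.camera("top"))
i=cv2.imread("pics/t1.png"); k=lambda u,v:cv2.resize(i[v-40:v+40,u-40:u+40],(400,400),interpolation=cv2.INTER_CUBIC)
env.reach([470,338,200],down(.215)); st("above new")
s=viewer.camera("scene")
j=cv2.resize(s[100:200,170:290],(400,333)); cv2.imwrite("pics/t2.png",np.hstack([j,k(311,205)[:333]]))
E
```

```text
lift 12.75 pos [563.604  39.166 264.444] F [ 0.229 -0.624 -1.545] w 11.8 g 30.0
in tub 14.99 pos [ 501.801 -367.974  152.793] F [-0.083  0.089 -0.951] w 12.0 g 30.0
out 16.23 pos [ 500.52  -367.646  264.209] F [-0.349  0.55  -0.752] w 39.8 g 0.0
above new 18.79 pos [470.543 337.398 200.078] F [ 0.068 -0.506 -0.123] w 40.1 g 0.0
```

View pics/t2.png

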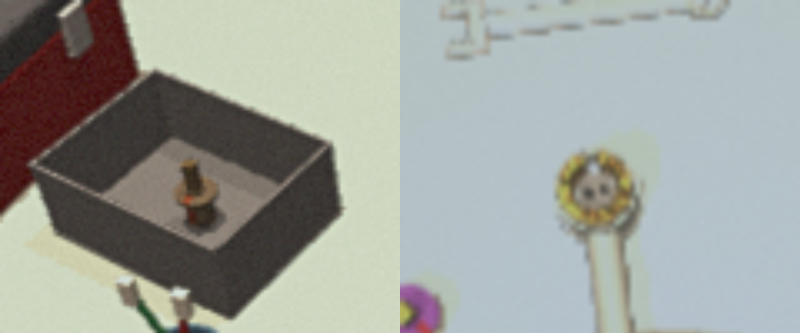

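The old cartridge stands in the tub, at scene about (229,157), and the bore is empty with the seats showing, at top about (310,203). Next I centre the new one by gripping it along both axes, then lift it.

```bash
python3 - <<'E'
from h import *
print(env.move_l([470,338.2,128],rate=100,f_stop=8)); st("down")
set_gripper(0); st("grip1"); set_gripper(30)
env.reach([470,338.2,128],down(.215+np.pi/2)); set_gripper(0); st("grip2")
env.move_l([470,338.2,260],rate=150); st("lift")
env.reach([564.1,39.1,248],down(.125+np.pi/2)); env.hold(.2); st("above bore")
s=viewer.camera("scene");t=viewer.camera("top")
cv2.imwrite("pics/b1.png",np.hstack([cv2.resize(s[140:240,290:390],(400,400),interpolation=2),cv2.resize(s[170:270,400:500],(400,400),interpolation=2)]))
E
```

```text
False
down 19.71 pos [470.292 338.375 128.345] F [ 0.282 -0.458 -0.323] w 40.2 g 0.0
grip1 20.26 pos [470.13  338.273 128.295] F [-0.392 -0.215  2.931] w 12.0 g 30.0
grip2 22.59 pos [469.947 338.177 127.934] F [-0.639 -1.538 -0.442] w 11.6 g 30.0
lift 23.62 pos [469.521 337.866 259.115] F [ 0.809 -0.469 -2.14 ] w 11.7 g 30.0
above bore 25.02 pos [564.053  40.305 248.044] F [-0.147 -0.39  -0.532] w 11.4 g 30.0
```

View pics/b1.png

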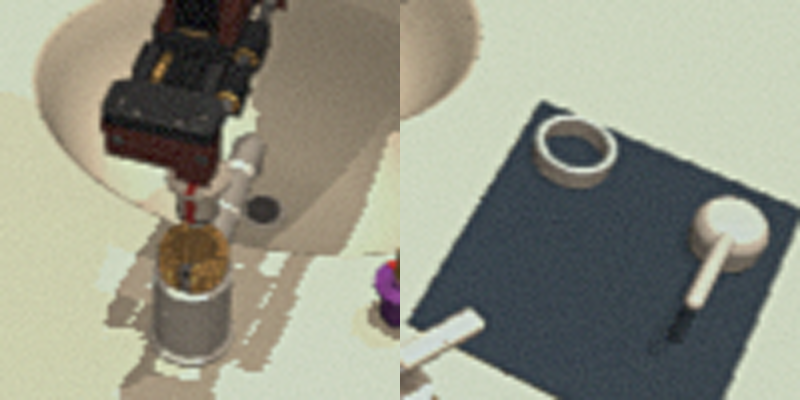

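The white cartridge is held upright with its red key, at (190,205) in the crop, above the keyway at (185,272). The nut and handle haven't moved. Now I insert it.

```bash
python3 - <<'E'
from h import *
env.move_l([564.1,39.1,222],rate=100); st("mouth")
print(env.move_l([564.1,39.1,189],rate=30,f_stop=8)); s=st("in"); print(s["wrist_torque"])
E
```

```text
mouth 25.53 pos [563.874  39.176 221.6  ] F [-0.209  0.66  -0.739] w 12.0 g 30.0
False
in 26.78 pos [564.232  39.107 189.185] F [-0.162 -0.441 -0.22 ] w 12.1 g 30.0
[-0.118  0.089  0.004]
```

```bash
python3 - <<'E'
from h import *
for z in(187,185,183.5):
    print(env.move_l([564.1,39.1,z],rate=15,f_stop=20)); st(z)
print(env.move_l([564.1,39.1,180],rate=6,f_stop=14)); st("press")
env.hold(.5); st("held")
s=viewer.camera("scene")
cv2.imwrite("pics/p1.png",cv2.resize(s[180:240,308:368],(600,600),interpolation=2))
E
```

```text
False
187 27.07 pos [564.081  39.105 186.976] F [ 0.395 -0.563 -0.887] w 12.3 g 30.0
False
185 27.35 pos [564.168  39.121 185.383] F [-2.263 -0.284  4.414] w 12.0 g 30.0
False
183.5 27.6 pos [564.215  39.108 184.122] F [-2.596 -0.355  7.388] w 12.3 g 30.0
True
press 28.01 pos [564.186  39.118 183.18 ] F [-2.023 -0.09   8.944] w 11.4 g 30.0
held 28.51 pos [564.178  39.129 183.323] F [-3.03   0.292  9.626] w 11.5 g 30.0
```

View pics/p1.png

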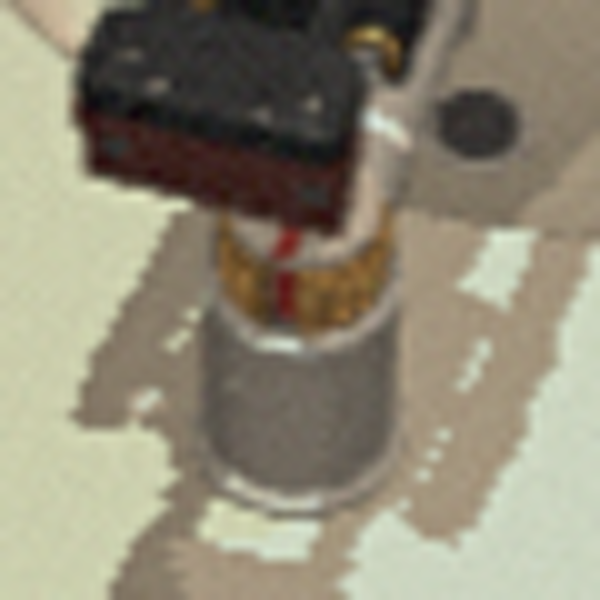

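The key is down the keyway and the collar is almost on the rim. At 9.6 N it is still on the springs alone, so I push on until the force shows hard contact.

```bash
python3 - <<'E'
from h import *
z=env.read_state()["tool_pos"][2]
for t in np.arange(182.5,174,-.7):
    env.move_l([564.1,39.1,t],rate=8,f_stop=25); env.hold(.15); s=st(round(t,1))
    if s["force"][2]>24: break
env.hold(.6); s=st("end"); print(s["wrist_torque"])
E
```

```text
182.5 28.96 pos [564.306  39.11  183.369] F [-3.229 -0.704  8.619] w 11.8 g 30.0
181.8 29.36 pos [564.305  39.115 182.912] F [-2.798 -0.077 11.302] w 11.8 g 30.0
181.1 29.76 pos [564.29   39.116 182.867] F [-5.436  0.824 18.156] w 12.0 g 30.0
180.4 30.16 pos [564.314  39.128 182.839] F [-8.478  0.642 25.011] w 11.8 g 30.0
end 30.76 pos [564.314  39.154 182.834] F [-7.281  0.197 23.525] w 11.7 g 30.0
[-0.12   1.627 -0.001]
```

The collar is hard on the rim: z stopped at 182.85 mm (183 expected for home) while the force rose to 24 N, and it is steady there. Handing in.

```bash
python3 -c "
from station import workorder
print(workorder.sign_off())"
```

```text
the job is handed in; nothing more can be done
None
```

The worn cartridge is in the scrap tub, and the new white one is in the bore with its key in the keyway, collar on the rim, held down at about 24 N; the job was handed in at about 31 s, and no verdict came back.

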